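# Load the plate reader

### The arm

A 6-joint arm with a two-finger parallel gripper is mounted at the origin on the work surface. World frame = base frame: x ahead of the robot, y to its left, z up, the work surface at z = 0. Lengths are in m, angles in degrees, forces in N, time in s.
With the tool pointing down it reaches from about 0.25 to 0.725 m from the base axis. Payload 9.7 kg.
Tool frame: the origin (TCP) lies at the very end of the fingers, on their centre line; the grasp point (between the pads) lies 19 mm behind it; z points along the fingers, y is the line along which they close (so a half turn about z gives the same grasp; the last joint's range is limited). The gripper opens to 85 mm and grips with 20 to 120 N. Pads are 22 mm wide; open, the fingers measure 114 mm over their backs; the gripper's body (76 mm by 85 mm) begins 54 mm behind the grasp point. The pads swing forward as they close: fully open they stand 13 mm farther back than shut.
Start: joints at [-68.468, 4.979, 10.078, 95.1, 0, 90], TCP at [0.202, -0.512, 0.194] pointing down, gripper open.
Joint ranges: [-179.16, 179.16], [-48.56, 103.87], [-65.8, 70.77], [-126.05, 130.52], [-82.76, 87.17], [-180, 180]. Speed limits (degrees/s): [127.2, 127.2, 147.25, 180, 180, 180].

### API

Orientations are given as [roll, pitch, yaw] about the fixed x, y, z axes, in that order (R = Rz(yaw) Ry(pitch) Rx(roll)).
In Python, from workcell import telemetry, optics, workorder gives the robot as it stands.
- The arm moves only by the shell command python3 -m handwheel 'ROWS' [FORCE]. ROWS is JSON, a list of rows, each an object of numbers: "tx", "ty", "tz": the shift along the tool's x, y, z in m; "ax", "ay", "az": the turn, a rotation vector about the tool's x, y, z in degrees; "jaw": the gripper command: -1 is shut, 1 is fully open, values between are in proportion. A call has exactly 10 rows; each row shifts and turns the commanded pose from where the row before left it, along the tool's axes as they then stand; what a row does not reach is not made up. A row lasts 1/8 s, in which the tool goes at most 62.5 mm and 10.7 degrees, less where a joint would pass 70% of its speed; a pose out of reach is approached as far as the arm can. A call is refused whole if a number of a shift passes 0.0625 or a number of a turn 10.7, either way. A call with a gripper value outside its range is refused whole. The fingers move at their own pace and stop on an object; FORCE is the grip in N (left out, the last holds). Time passes only in rows, so rows that do not move let the fingers close, or fill a call up. It gives the time, the measured TCP pose, the force, the opening and the grip force at its end, in the units of the state.
- telemetry.get_obs(): the state, without advancing time (a new reading comes with each control period).
- optics.camera(name): name is "scene" or "side" or "wrist"; returns a dict with "color" (420x560x3 uint8, red, green, blue), "K" (3x3 intrinsics, pixels), "extrinsics" (4x4, takes a point from camera to world coordinates); the wrist camera has in their place "mount" (4x4, takes a point from camera to tool coordinates, whose origin is the TCP and whose axes are the flange's). Camera axes: x right, y down, z forward; pixel columns grow to the right and rows downward; lengths in m; the calibration is good to about 2 mm. A picture is of the moment at which its call begins: read the wrist's pose just before it. There is no depth.
- workorder.job_done(): hands the job in; it is judged then, once.
The state is a dict: "time": time; "q": joint angles; "qd": joint speeds; "joint_efforts": joint torques, N m; "ee_pos": TCP position; "tcp_rot": TCP orientation; "wrist_force": force on the tool from outside, world axes, zero at the start; "torque": the same for the moment, N m; "opening": finger opening in m; "grasp_force": force on a finger pad.
Only numpy, scipy, OpenCV 4.12 (cv2) and the standard library are available. Lean on these libraries where they do the work, as an engineer would, in place of code of your own. Each camera call takes 0.05 s, during which the arm holds its last target. There are 200 camera calls.

### The job

Without picking it up, push the white sample carrier along the bench, flat and without tipping it, glass end first under the low bridge of the reader, gently until its front edge is home against the blue end stop, lying square and centred between the two blue legs. Only then press the green start button on top of the bridge fully down and let it come up again. Leave the carrier home and do not disturb the bottles, jar and beaker.

Things in the scene. Friction and masses are not known exactly. Their poses are not given: they have to be found in the camera images.
- reader: Fixed plate reader: white bridge 50 mm deep (x), 158 mm wide (y), underside 19 mm and top 60 mm above the bench, on two blue legs with inner faces at y = +-55 mm. Origin on the bench below the bridge's centre, z up; x points the way the carrier goes in. Entry face at x = -25 mm (it looks roughly to the robot's right, world -y), exit face at +25 mm, blue end stop 14 mm tall behind.
- stop (a point): Centre of the face of the blue end stop, 7 mm above the bench, 45 mm beyond the reader's origin along the reader's x.
- carrier: Loose white flat carrier, about 0.25 kg, 140 mm long (x), 84 mm wide (y), 12 mm thick (14 mm over the green glass plate near its front), with an orange upright lip across its rear end, 8 mm thick, top 24 mm above the bench. Origin: centre of its underside; x points to its front end. Starts before the reader's entry, off-centre and askew. Home, its rear end still stands 70 mm out of the bridge.
- front (a point): Middle of the carrier's front edge, 70 mm ahead of its origin along its x, 6 mm above the bench.
- rear (a point): Middle of the rear face of the orange lip (the face to push on), 70 mm behind the carrier's origin along its x, 12 mm above the bench.
- start (a joint): Green round start button, 28 mm across, on top of the bridge: 0 = up, grows to 0.006 m when fully down; sprung, about 4 N to hold fully down. A press counts from 0.004 m.
- start_top (a point): Centre of the top face of the green button; it is pressed straight down.
- dropper: Bystander: amber dropper bottle, red cap, 36 mm across, 70 mm tall. Origin at the centre of its underside.
- beaker: Bystander: glass beaker, 60 mm across, 70 mm tall. Origin at the centre of its underside.
- jar: Bystander: white jar, blue lid, 52 mm across, 60 mm tall. Origin at the centre of its underside.
- reagent: Bystander: brown reagent bottle, black cap, 60 mm across, 130 mm tall. Origin at the centre of its underside.
There are look-alikes about, which are no part of the job. Of the things shaped like the carrier, the white one is meant.

How it is judged (in metres and radians):
On the way, in this order (a step that is already met when the one before it is completed fails the run):
1. the carrier's front end is under the bridge, between the legs (x of front in the frame of reader above -0.015 m and y of front in the frame of reader between -0.02 and 0.02 m).
2. the carrier is home: against the end stop, square and centred (x of front in the frame of reader above 0.039 m and y of front in the frame of reader between -0.009 and 0.009 m and angle between the x axis of carrier and the x axis of reader, either way round below 0.09 rad and height (world z) of carrier below 0.004 m), for 0.2 s.
3. the start button is pressed down (value of joint start above 0.004 m).
4. the start button is up again (value of joint start below 0.0015 m), for 0.1 s.
At the end, for the whole second after the job is handed in: The carrier rests flat on the bench under the bridge, its front edge within 6 mm of the end stop, within 9 mm of the centre line between the legs and turned less than 0.09 rad from square; the start button, pressed after that, is up again (all of step 2 and linear speed of carrier below 0.01 m/s and value of joint start below 0.0015 m); the robot touches nothing.
It fails at once if the carrier is lifted more than 8 mm (height (world z) of carrier above 0.008 m).
It fails at once if the carrier is tipped more than 0.1 rad (angle between carrier's own z axis and vertical above 0.1 rad).
It fails at once if the carrier is rammed into the reader (over 40 N) (contact force between carrier and reader above 40 N).
It fails at once if the start button is pressed before the carrier is home (value of joint start above 0.003 m and not (x of front in the frame of reader above 0.039 m and y of front in the frame of reader between -0.009 and 0.009 m and angle between the x axis of carrier and the x axis of reader, either way round below 0.09 rad and height (world z) of carrier below 0.004 m)).
It fails at once if a bystander (dropper bottle, beaker, jar, reagent bottle) is moved more than 30 mm or knocked over (distance of any of dropper, beaker, jar, reagent from where it was at the start of the episode above 0.03 m or angle between any of dropper, beaker, jar, reagent's own z axis and vertical above 0.4 rad).
It also fails if it takes over 64 s, if anything falls off the work surface, if the arm or the gripper's body presses on something with over 40 N, if the wrist force passes 120 N, or if a joint passes its speed limit or range.

## Working session

There is one attempt and no reset: what is moved stays moved. The work goes in short steps, Python scripts to look and compute and a shell command to move; the robot and the scene stay as the last step left them, time stands still between calls to the robot, and variables do not carry over. Pictures are saved under pics/ and viewed, at most 10 in all, crops included, and the job is handed in when it is done.

```bash
mkdir -p pics; python3 - <<'E'
from workcell import telemetry, optics
import cv2,pickle
o=telemetry.get_obs();print(o)
d={}
for n in ("scene","side","wrist"):
    c=optics.camera(n);d[n]=c
    cv2.imwrite(f"pics/{n}0.png",c["color"][...,::-1])
d["obs"]=o
pickle.dump(d,open("d0.pkl","wb"))
print(d["wrist"]["mount"])
for n in("scene","side"):print(d[n]["K"],d[n]["extrinsics"])
E
```

```text
{'time': 0.0, 'q': array([-6.84670163e+01,  5.01174646e+00,  1.00339230e+01,  9.50997652e+01,
        3.85468629e-04,  8.99991916e+01]), 'qd': array([ 0.03966743, -0.01064367,  0.06642425, -0.13150036,  0.03708659,
       -0.08668553]), 'joint_efforts': array([ 6.86362728e-04, -5.20393431e+01,  4.64802575e+01,  1.62882416e-02,
       -2.80644218e-05,  2.22476774e-05]), 'ee_pos': array([ 0.20176799, -0.51134852,  0.19317215]), 'tcp_rot': array([-1.79922411e+02, -3.86562946e-04,  2.15337915e+01]), 'wrist_force': array([-0.32121284, -0.31082065, -0.09754424]), 'torque': array([ 0.01684081, -0.04537401,  0.00482244]), 'grasp_force': 0.0, 'opening': 0.08559265913824297}
[[ 4.20548969e-04 -9.53762701e-01 -3.00560366e-01  7.71070459e-02]
 [ 9.99998777e-01 -5.16609959e-05  1.56314950e-03  1.01054562e-03]
 [-1.50640094e-03 -3.00560656e-01  9.53761513e-01 -1.80219085e-01]
 [ 0.00000000e+00  0.00000000e+00  0.00000000e+00  1.00000000e+00]]
[[533.80539552   0.         279.48252746]
 [  0.         533.80539552 215.22196169]
 [  0.           0.           1.        ]] [[ 0.13494025  0.61746426 -0.77493807  1.53271295]
 [ 0.99085108 -0.08590183  0.10409139 -0.12044675]
 [-0.00229588 -0.78189434 -0.62340674  0.85619542]
 [ 0.          0.          0.          1.        ]]
[[450.75317296   0.         277.26520885]
 [  0.         450.75317296 203.31820481]
 [  0.           0.           1.        ]] [[ 0.99481589 -0.07681766  0.06663629  0.52283511]
 [-0.1015812  -0.781292    0.6158442  -0.64639509]
 [ 0.00475469 -0.61942059 -0.78504492  0.90697758]
 [ 0.          0.          0.          1.        ]]
```

View pics/scene0.png

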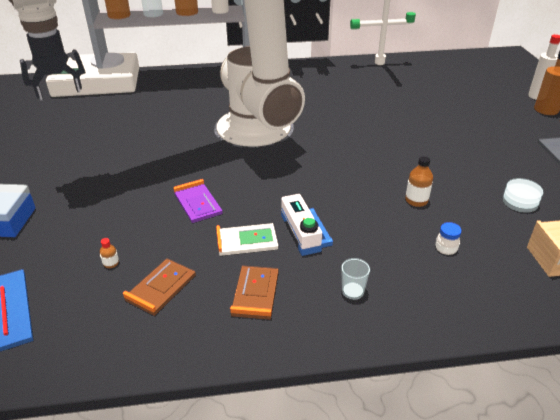

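View pics/side0.png

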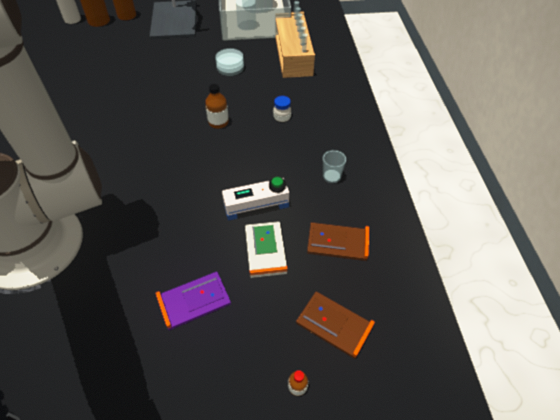

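The scene view shows the white carrier at about (247,238), its lip at (219,238), and the reader at (302,222) with the button at (309,225). The side view shows the carrier at (266,248) and the reader at (256,197). Next I need enlarged crops for the corners.

```bash
python3 - <<'E'
import cv2,pickle,numpy as np
d=pickle.load(open("d0.pkl","rb"))
a=d["side"]["color"][170:280,215:300,::-1];b=d["scene"]["color"][185:260,208:338,::-1]
im=np.zeros((600,800,3),np.uint8)
A=cv2.resize(a,None,fx=4,fy=4,interpolation=cv2.INTER_CUBIC);B=cv2.resize(b,None,fx=3.5,fy=3.5,interpolation=cv2.INTER_CUBIC)
im[:A.shape[0],:A.shape[1]]=A;im[:B.shape[0],342:342+B.shape[1]]=B
cv2.imwrite("pics/crop.png",im)
for n,(x0,y0,x1,y1) in (("side",(215,165,300,290)),("scene",(205,185,340,265))):
    c=d[n]["color"];h=cv2.cvtColor(c,cv2.COLOR_RGB2HSV)
    R=np.zeros(h.shape[:2],np.uint8);R[y0:y1,x0:x1]=1
    m={"white":(h[...,1]<60)&(h[...,2]>110),"orange":(h[...,0]<18)&(h[...,1]>150)&(h[...,2]>150),"green":(abs(h[...,0]-62.)<18)&(h[...,1]>120)&(h[...,2]>60),"blue":(abs(h[...,0]-110.)<12)&(h[...,1]>120)&(h[...,2]>50)}
    for k,v in m.items():
        for q in cv2.findContours((v*R).astype(np.uint8),cv2.RETR_EXTERNAL,cv2.CHAIN_APPROX_NONE)[0]:
            if cv2.contourArea(q)>12: print(n,k,cv2.contourArea(q),cv2.approxPolyDP(cv2.convexHull(q),1.5,True)[:,0].tolist())
E
```

```text
side white 1585.5 [[278, 221], [280, 223], [286, 264], [249, 269], [245, 225]]
side white 1195.5 [[288, 188], [287, 199], [227, 214], [222, 190], [263, 181]]
side orange 81.5 [[286, 266], [285, 269], [250, 272], [251, 270]]
side green 429.0 [[272, 226], [275, 251], [257, 252], [255, 228]]
side green 22.0 [[249, 191], [237, 193], [245, 190]]
side green 82.0 [[280, 177], [282, 183], [279, 186], [274, 186], [271, 182], [272, 178]]
side blue 26.5 [[236, 215], [232, 219], [227, 217], [227, 215]]
side blue 26.5 [[288, 203], [286, 207], [279, 207], [279, 205]]
scene white 1465.5 [[273, 223], [278, 243], [277, 249], [219, 255], [221, 228]]
scene white 1071.5 [[282, 196], [296, 193], [301, 195], [321, 230], [321, 242], [319, 245], [306, 248], [300, 246], [281, 210]]
scene green 77.5 [[304, 219], [314, 220], [314, 225], [311, 227], [305, 226], [303, 224]]
scene blue 294.5 [[313, 208], [331, 238], [332, 244], [320, 251], [302, 255], [298, 246], [310, 209]]
```

View pics/crop.png

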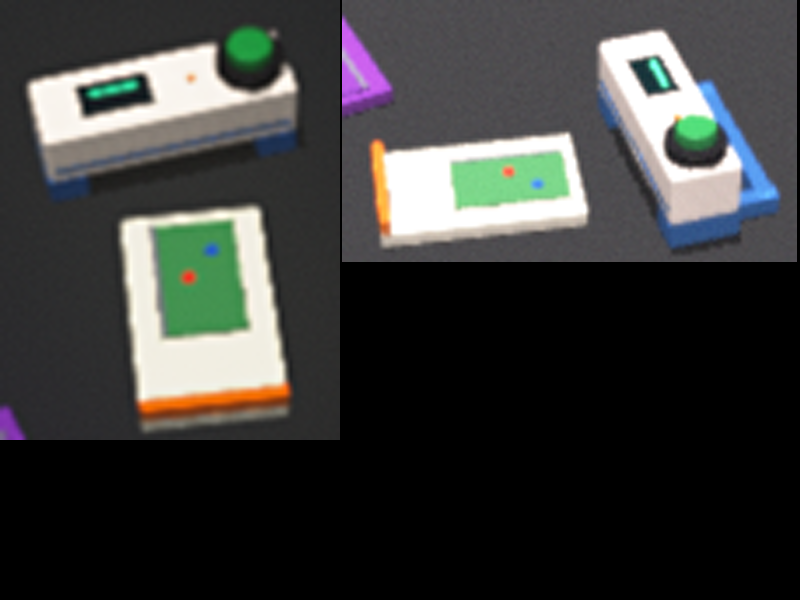

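The crop shows, in crop pixels: the carrier's front corners in the side part at (120,212) and (262,207), and in the scene part at (572,133) and (587,215). The bridge's top corners in the scene part are (599,43), (663,31), (741,165) and (667,182), and the button sits on the far half.

```bash
cat > h.py <<'E'
import numpy as np
def ray(c,u,v,z,T=None):
    T=c["extrinsics"] if T is None else T
    r=T[:3,:3]@np.linalg.solve(c["K"],[u,v,1]);p=T[:3,3]
    return p+r*(z-p[2])/r[2]
E
python3 - <<'E'
import pickle,numpy as np
from h import ray
np.set_printoptions(precision=4,suppress=True)
d=pickle.load(open("d0.pkl","rb"))
S=lambda x,y,z:ray(d["side"],215+x/4-.4,170+y/4-.4,z)
C=lambda x,y,z:ray(d["scene"],208+(x-342)/3.5-.4,185+y/3.5-.4,z)
for n,f,x,y,z in [("car FR(robot side) S",S,120,212,.012),("car F far S",S,262,207,.012),("glass S",S,153,228,.014),("",S,235,221,.014),("",S,249,330,.014),("",S,163,337,.014),
 ("lip base rear S",S,142,430,0),("",S,289,413,0),
 ("car F robot C",C,572,133,.012),("car F far C",C,587,215,.012),("lip top C",C,374,141,.024),("lip bot rear far C",C,382,246,0),
 ("br A entry rob C",C,599,43,.06),("br B exit rob C",C,663,31,.06),("br C exit far C",C,741,165,.06),("br D entry far C",C,667,182,.06),
 ("br A S",S,43,142,.06),("br B S",S,28,83,.06),("br D S",S,296,92,.06),("under A S",S,52,182,.019),("under D S",S,297,130,.019),
 ("btn S",S,249,45,.085),("btn C",C,698,127,.085)]:
    print(n,f(x,y,z))
for n in ("side","scene"):pass
# button triangulate
def tri(a,b):
    A=[];B=[]
    for n,(u,v) in (("side",a),("scene",b)):
        T=d[n]["extrinsics"];r=T[:3,:3]@np.linalg.solve(d[n]["K"],[u,v,1]);r/=np.linalg.norm(r);P=np.eye(3)-np.outer(r,r);A.append(P);B.append(P@T[:3,3])
    return np.linalg.lstsq(np.vstack(A),np.hstack(B),rcond=None)[0]
print("btn tri",tri((215+249/4,170+43/4),(208+(698-342)/3.5,185+127/3.5)))
E
```

```text
car FR(robot side) S [0.5132 0.0037 0.012 ]
car F far S [ 0.6   -0.001  0.012]
glass S [ 0.5324 -0.0116  0.014 ]
 [ 0.5824 -0.0113  0.014 ]
 [ 0.583  -0.0895  0.014 ]
 [ 0.5329 -0.0893  0.014 ]
lip base rear S [ 0.5168 -0.141   0.    ]
 [ 0.6011 -0.1384  0.    ]
car F robot C [0.5104 0.0013 0.012 ]
car F far C [0.5985 0.0003 0.012 ]
lip top C [ 0.5147 -0.1386  0.024 ]
lip bot rear far C [ 0.5972 -0.1387  0.    ]
br A entry rob C [0.4707 0.0262 0.06  ]
br B exit rob C [0.4627 0.0739 0.06  ]
br C exit far C [0.6168 0.1003 0.06  ]
br D entry far C [0.627  0.0493 0.06  ]
br A S [0.471  0.0248 0.06  ]
br B S [0.4633 0.0716 0.06  ]
br D S [0.6256 0.0485 0.06  ]
under A S [0.473  0.0255 0.019 ]
under D S [0.6276 0.0512 0.019 ]
btn S [0.5986 0.0674 0.085 ]
btn C [0.604  0.0731 0.085 ]
btn tri [0.5998 0.0742 0.0792]
```

```bash
python3 -m handwheel '[{"tx":0.045,"ty":-0.0173,"jaw":0.06},{"tx":0.045,"ty":-0.0173,"jaw":0.06},{"tx":0.045,"ty":-0.0173,"jaw":0.06},{"tx":0.045,"ty":-0.0173,"jaw":0.06},{"tx":0.045,"ty":-0.0173,"jaw":0.06},{"tx":0.045,"ty":-0.0173,"jaw":0.06},{"tx":0.045,"ty":-0.0173,"jaw":0.06},{"tx":0.045,"ty":-0.0173,"jaw":0.06},{"tx":0.045,"ty":-0.0173,"jaw":0.06},{"tx":0.045,"ty":-0.0173,"jaw":0.06}]'
python3 -m handwheel '[{"az":-6.85,"jaw":0.06},{"az":-6.85,"jaw":0.06},{"az":-6.85,"jaw":0.06},{"az":-6.85,"jaw":0.06},{"az":-6.85,"jaw":0.06},{"az":-6.85,"jaw":0.06},{"az":-6.85,"jaw":0.06},{"az":-6.85,"jaw":0.06},{"az":-6.85,"jaw":0.06},{"az":-6.85,"jaw":0.06}]'
```

```text
$[0]: bad value
$[0]: bad value
```

```bash
python3 -m handwheel '[{"tx":0.045,"ty":-0.0173,"tz":0,"ax":0,"ay":0,"az":0,"jaw":0.06},{"tx":0.045,"ty":-0.0173,"tz":0,"ax":0,"ay":0,"az":0,"jaw":0.06},{"tx":0.045,"ty":-0.0173,"tz":0,"ax":0,"ay":0,"az":0,"jaw":0.06},{"tx":0.045,"ty":-0.0173,"tz":0,"ax":0,"ay":0,"az":0,"jaw":0.06},{"tx":0.045,"ty":-0.0173,"tz":0,"ax":0,"ay":0,"az":0,"jaw":0.06},{"tx":0.045,"ty":-0.0173,"tz":0,"ax":0,"ay":0,"az":0,"jaw":0.06},{"tx":0.045,"ty":-0.0173,"tz":0,"ax":0,"ay":0,"az":0,"jaw":0.06},{"tx":0.045,"ty":-0.0173,"tz":0,"ax":0,"ay":0,"az":0,"jaw":0.06},{"tx":0.045,"ty":-0.0173,"tz":0,"ax":0,"ay":0,"az":0,"jaw":0.06},{"tx":0.045,"ty":-0.0173,"tz":0,"ax":0,"ay":0,"az":0,"jaw":0.06}]'
```

```text
time: 1.4
ee_pos: [0.5579, -0.1842, 0.1937]
tcp_rot: [-180.0, 0.0, 21.5]
wrist_force: [0.0, -0.4, 0.7]
opening: 0.0457
grasp_force: 0.0
```

Good. Next I turn to yaw 90, staying high.

```bash
python3 -m handwheel '[{"tx":0,"ty":0,"tz":0,"ax":0,"ay":0,"az":-6.85,"jaw":0.06},{"tx":0,"ty":0,"tz":0,"ax":0,"ay":0,"az":-6.85,"jaw":0.06},{"tx":0,"ty":0,"tz":0,"ax":0,"ay":0,"az":-6.85,"jaw":0.06},{"tx":0,"ty":0,"tz":0,"ax":0,"ay":0,"az":-6.85,"jaw":0.06},{"tx":0,"ty":0,"tz":0,"ax":0,"ay":0,"az":-6.85,"jaw":0.06},{"tx":0,"ty":0,"tz":0,"ax":0,"ay":0,"az":-6.85,"jaw":0.06},{"tx":0,"ty":0,"tz":0,"ax":0,"ay":0,"az":-6.85,"jaw":0.06},{"tx":0,"ty":0,"tz":0,"ax":0,"ay":0,"az":-6.85,"jaw":0.06},{"tx":0,"ty":0,"tz":0,"ax":0,"ay":0,"az":-6.85,"jaw":0.06},{"tx":0,"ty":0,"tz":0,"ax":0,"ay":0,"az":-6.85,"jaw":0.06}]'
python3 - <<'E'
from workcell import telemetry, optics
import cv2,pickle
o=telemetry.get_obs();c=optics.camera("wrist");pickle.dump((o,c),open("w1.pkl","wb"))
cv2.imwrite("pics/w1.png",c["color"][...,::-1]);print(o["ee_pos"],o["tcp_rot"],o["q"])
E
```

```text
time: 2.65
ee_pos: [0.5568, -0.1855, 0.1935]
tcp_rot: [-180.0, -0.0, 90.3]
wrist_force: [-0.1, -0.6, 0.5]
opening: 0.0455
grasp_force: 0.0
[ 0.5568314  -0.18549064  0.19352775] [-1.79962267e+02 -1.16602209e-02  9.02589549e+01] [-1.84232792e+01  1.02110140e+01  1.58364516e+01  9.56649178e+01
 -1.04089366e-03  7.13177625e+01]
```

View pics/w1.png

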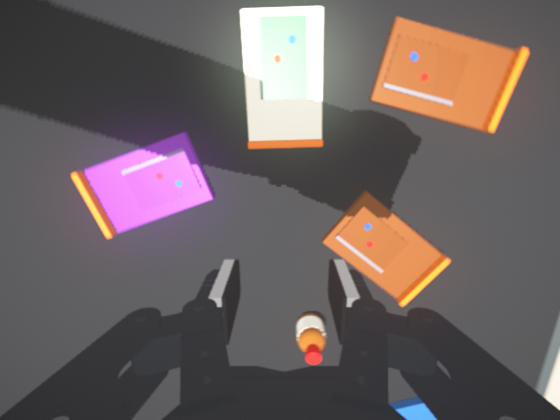

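The wrist view shows the carrier's lip edge from (248,145) to (323,143). The dropper is at (310,320), between the fingers in the picture, so I'll compute its position.

```bash
python3 - <<'E'
import pickle,numpy as np
from scipy.spatial.transform import Rotation as R
from h import ray
o,c=pickle.load(open("w1.pkl","rb"))
T=np.eye(4);T[:3,:3]=R.from_euler("xyz",o["tcp_rot"],degrees=True).as_matrix();T[:3,3]=o["ee_pos"];T=T@c["mount"]
for n,u,v,z in [("lipL",248,148,.024),("lipR",323,147,.024),("lipL top-front",249,141,.024),("lipR",323,140,.024),("FL",241,9,.012),("FR",324,8,.012),("dropper base",311,322,.0),("cap",314,356,.07),("brown",405,304,.012),("browncorner",324,241,.012)]:
    print(n,ray(c,u,v,z,T).round(4))
d=pickle.load(open("d0.pkl","rb"))
print(ray(d["scene"],109,265,0),ray(d["side"],298,392,0))
E
```

```text
lipL [ 0.5173 -0.1424  0.024 ]
lipR [ 0.6013 -0.1409  0.024 ]
lipL top-front [ 0.5187 -0.1347  0.024 ]
lipR [ 0.601  -0.1332  0.024 ]
FL [ 0.513  -0.0042  0.012 ]
FR [ 0.5978 -0.0029  0.012 ]
dropper base [ 0.5978 -0.3901  0.    ]
cap [ 0.5954 -0.3864  0.07  ]
brown [ 0.7239 -0.3515  0.012 ]
browncorner [ 0.6092 -0.2593  0.012 ]
[ 5.96670758e-01 -3.91698714e-01 -1.11022302e-16] [ 0.59253889 -0.39958385  0.        ]
```

```bash
python3 -m handwheel '[{"tx":0,"ty":0.002,"tz":0.03,"ax":0,"ay":0,"az":0,"jaw":0.06},{"tx":0,"ty":0,"tz":0.03,"ax":0,"ay":0,"az":0,"jaw":0.06},{"tx":0,"ty":0,"tz":0.03,"ax":0,"ay":0,"az":0,"jaw":0.06},{"tx":0,"ty":0,"tz":0.03,"ax":0,"ay":0,"az":0,"jaw":0.06},{"tx":0,"ty":0,"tz":0.03,"ax":0,"ay":0,"az":0,"jaw":0.06},{"tx":0,"ty":0,"tz":0.02,"ax":0,"ay":0,"az":0,"jaw":0.06},{"tx":0,"ty":0,"tz":0.012,"ax":0,"ay":0,"az":0,"jaw":0.06},{"tx":0.01,"ty":0,"tz":0.004,"ax":0,"ay":0,"az":0,"jaw":0.06},{"tx":0.008,"ty":0,"tz":0,"ax":0,"ay":0,"az":0,"jaw":0.06},{"tx":0.004,"ty":0,"tz":0,"ax":0,"ay":0,"az":0,"jaw":0.06}]'
```

```text
time: 3.95
ee_pos: [0.5595, -0.1629, 0.0088]
tcp_rot: [179.9, 0.0, 90.1]
wrist_force: [-0.5, -0.4, 0.2]
opening: 0.0456
grasp_force: 0.0
```

```bash
python3 -m handwheel '[{"tx":0.005,"ty":0,"tz":0,"ax":0,"ay":0,"az":0,"jaw":0.06},{"tx":0.004,"ty":0,"tz":0,"ax":0,"ay":0,"az":0,"jaw":0.06},{"tx":0.004,"ty":0,"tz":0,"ax":0,"ay":0,"az":0,"jaw":0.06},{"tx":0.004,"ty":0.001,"tz":0,"ax":0,"ay":0,"az":0,"jaw":0.06},{"tx":0.004,"ty":0.001,"tz":0,"ax":0,"ay":0,"az":0,"jaw":0.06},{"tx":0.004,"ty":0.001,"tz":0,"ax":0,"ay":0,"az":0,"jaw":0.06},{"tx":0.004,"ty":0.001,"tz":0,"ax":0,"ay":0,"az":0,"jaw":0.06},{"tx":0.004,"ty":0.001,"tz":0,"ax":0,"ay":0,"az":0,"jaw":0.06},{"tx":0.004,"ty":0.001,"tz":0,"ax":0,"ay":0,"az":0,"jaw":0.06},{"tx":0,"ty":0,"tz":0,"ax":0,"ay":0,"az":0,"jaw":0.06}]'
cat > look.py <<'E'
import sys,cv2,pickle,numpy as np
from workcell import telemetry,optics
from h import ray
o=telemetry.get_obs();c=optics.camera("side");s=optics.camera("scene")
w=optics.camera("wrist");pickle.dump((o,c,s,w),open(f"l{sys.argv[1]}.pkl","wb"))
a=c["color"][170:280,215:300,::-1];b=s["color"][185:260,208:338,::-1]
im=np.zeros((600,800,3),np.uint8)
A=cv2.resize(a,None,fx=4,fy=4,interpolation=cv2.INTER_CUBIC);B=cv2.resize(b,None,fx=3.5,fy=3.5,interpolation=cv2.INTER_CUBIC)
im[:A.shape[0],:A.shape[1]]=A;im[:B.shape[0],342:342+B.shape[1]]=B
W=cv2.resize(w["color"][:,:,::-1],None,fx=.78,fy=.78);im[270:270+W.shape[0],344:344+W.shape[1]]=W[:330]
cv2.imwrite(f"pics/l{sys.argv[1]}.png",im);print(o["ee_pos"],o["tcp_rot"],o["wrist_force"])
E
python3 look.py 1
```

```text
time: 5.2
ee_pos: [0.565, -0.1263, 0.0079]
tcp_rot: [-180.0, 0.0, 90.1]
wrist_force: [0.3, -0.8, -0.2]
opening: 0.0452
grasp_force: 0.0
[ 0.56498789 -0.12625758  0.00787666] [-1.79998118e+02  2.35515080e-04  9.00526580e+01] [ 0.34733454 -0.81421001 -0.16401465]
```

View pics/l1.png

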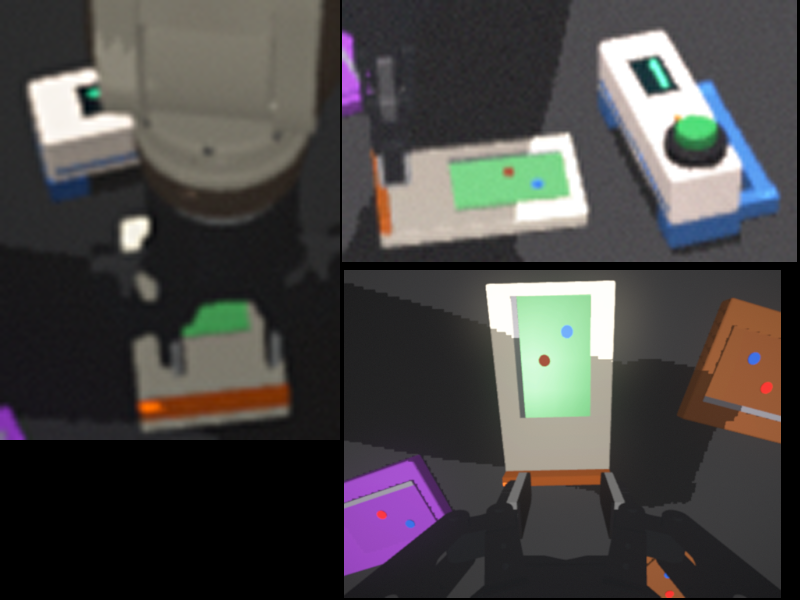

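The carrier has not moved: the lip is still at (139,403)–(290,385) in the side crop, and the fingertips seem to have passed over it. I'll triangulate the tips.

```bash
python3 - <<'E'
import pickle,numpy as np,cv2
from h import ray
from scipy.spatial.transform import Rotation as R
o,c,s,w=pickle.load(open("l1.pkl","rb"))
np.set_printoptions(precision=4,suppress=True)
for z in (.012,.024,.035,.045):
  print(z,ray(c,215+178/4,170+375/4,z),ray(c,215+273/4,170+365/4,z),ray(s,208+(395-342)/3.5,185+183/3.5,z))
T=np.eye(4);T[:3,:3]=R.from_euler("xyz",o["tcp_rot"],degrees=True).as_matrix();T[:3,3]=o["ee_pos"];T=T@w["mount"]
print(ray(w,(505-344)/.78,(487-270)/.78,.024,T),ray(w,(610-344)/.78,(484-270)/.78,.024,T),ray(w,(488-344)/.78,(286-270)/.78,.012,T),ray(w,(615-344)/.78,(282-270)/.78,.012,T))
a=c["color"][225:285,235:300,::-1];b=s["color"][200:260,208:290,::-1]
im=np.zeros((600,800,3),np.uint8);A=cv2.resize(a,None,fx=6,fy=6);B=cv2.resize(b,None,fx=4.8,fy=4.8)
im[:360,:390]=A;im[:288,400:400+B.shape[1]]=B
im=cv2.convertScaleAbs(im,alpha=2.5)
cv2.imwrite("pics/z1.png",im)
E
```

```text
0.012 [ 0.5405 -0.1155  0.012 ] [ 0.5953 -0.1142  0.012 ] [ 0.5492 -0.1256  0.012 ]
0.024 [ 0.5403 -0.1226  0.024 ] [ 0.5943 -0.1214  0.024 ] [ 0.5632 -0.1256  0.024 ]
0.035 [ 0.54   -0.1291  0.035 ] [ 0.5934 -0.1279  0.035 ] [ 0.576  -0.1255  0.035 ]
0.045 [ 0.5398 -0.135   0.045 ] [ 0.5926 -0.1339  0.045 ] [ 0.5876 -0.1254  0.045 ]
[ 0.5192 -0.1425  0.024 ] [ 0.6    -0.1398  0.024 ] [ 0.5158 -0.0039  0.012 ] [ 0.5974 -0.0016  0.012 ]
```

View pics/z1.png

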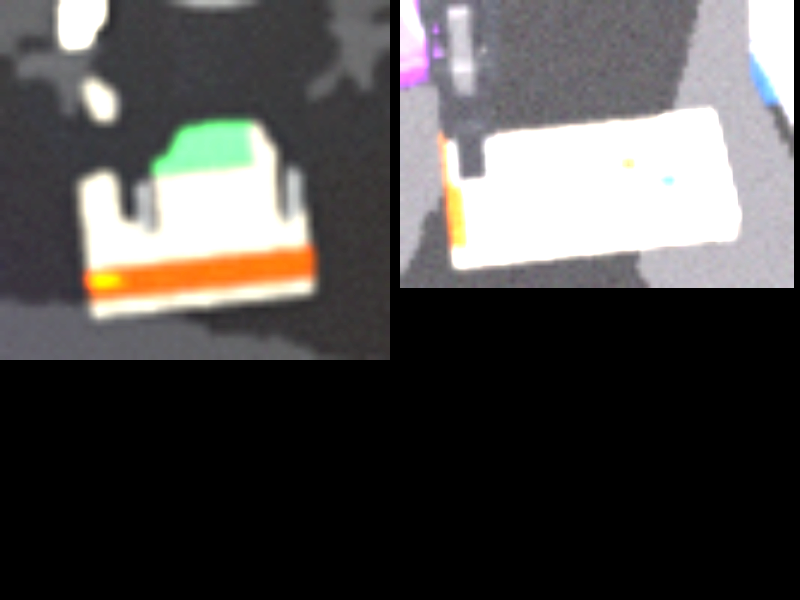

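```bash
python3 -m handwheel '[{"tx":0,"ty":0,"tz":-0.02,"ax":0,"ay":0,"az":0,"jaw":0.06},{"tx":-0.024,"ty":-0.005,"tz":0,"ax":0,"ay":0,"az":0,"jaw":0.06},{"tx":-0.024,"ty":0,"tz":0,"ax":0,"ay":0,"az":0,"jaw":0.06},{"tx":0,"ty":0,"tz":0.016,"ax":0,"ay":0,"az":0,"jaw":0.06},{"tx":0,"ty":0,"tz":0.004,"ax":0,"ay":0,"az":0,"jaw":0.06},{"tx":0,"ty":0,"tz":0.002,"ax":0,"ay":0,"az":0,"jaw":0.06},{"tx":0,"ty":0,"tz":0.002,"ax":0,"ay":0,"az":0,"jaw":0.06},{"tx":0,"ty":0,"tz":0.002,"ax":0,"ay":0,"az":0,"jaw":0.06},{"tx":0,"ty":0,"tz":0.002,"ax":0,"ay":0,"az":0,"jaw":0.06},{"tx":0,"ty":0,"tz":0,"ax":0,"ay":0,"az":0,"jaw":0.06}]'
python3 look.py 2
```

```text
time: 6.6
ee_pos: [0.5599, -0.1745, -0.0002]
tcp_rot: [-180.0, -0.0, 90.0]
wrist_force: [0.3, -0.4, -0.6]
opening: 0.0455
grasp_force: 0.0
[ 5.59893772e-01 -1.74452560e-01 -2.16441350e-04] [-1.79992560e+02 -3.96648175e-03  9.00342624e+01] [ 0.27321515 -0.43281979 -0.62311682]
```

View pics/l2.png

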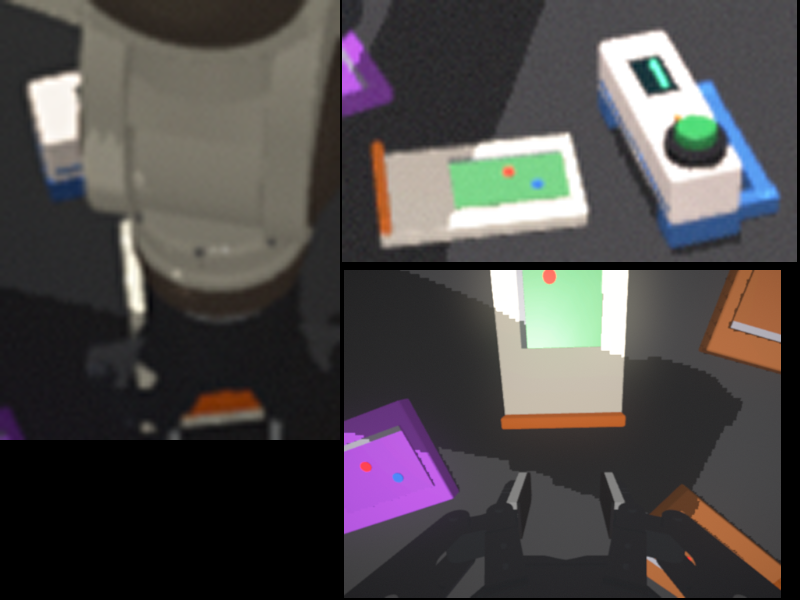

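The lip is free ahead of the tips (wrist part: lip at y≈420, tips at y≈475), and the carrier is unmoved. Lowering further, watching for bench contact.

```bash
python3 -m handwheel '[{"tx":0,"ty":0,"tz":0.001,"ax":0,"ay":0,"az":0,"jaw":0.06},{"tx":0,"ty":0,"tz":0.001,"ax":0,"ay":0,"az":0,"jaw":0.06},{"tx":0,"ty":0,"tz":0.001,"ax":0,"ay":0,"az":0,"jaw":0.06},{"tx":0,"ty":0,"tz":0.001,"ax":0,"ay":0,"az":0,"jaw":0.06},{"tx":0,"ty":0,"tz":0.001,"ax":0,"ay":0,"az":0,"jaw":0.06},{"tx":0,"ty":0,"tz":0,"ax":0,"ay":0,"az":0,"jaw":0.06},{"tx":0,"ty":0,"tz":0,"ax":0,"ay":0,"az":0,"jaw":0.06},{"tx":0,"ty":0,"tz":0,"ax":0,"ay":0,"az":0,"jaw":0.06},{"tx":0,"ty":0,"tz":0,"ax":0,"ay":0,"az":0,"jaw":0.06},{"tx":0,"ty":0,"tz":0,"ax":0,"ay":0,"az":0,"jaw":0.06}]'
python3 - <<'E'
from workcell import optics
import cv2,pickle
import numpy as np
c=optics.camera("side");s=optics.camera("scene");pickle.dump((c,s),open("m.pkl","wb"))
im=np.zeros((480,800,3),np.uint8)
im[:480,:400]=cv2.resize(c["color"][240:320,230:297,::-1],(400,480));im[:480,400:]=cv2.resize(s["color"][195:275,185:252,::-1],(400,480))
cv2.imwrite("pics/m.png",cv2.convertScaleAbs(im,alpha=2.5))
E
```

```text
time: 8.0
ee_pos: [0.56, -0.1745, -0.0051]
tcp_rot: [180.0, 0.0, 90.0]
wrist_force: [0.7, 0.3, 0.1]
opening: 0.0452
grasp_force: 0.0
```

View pics/m.png

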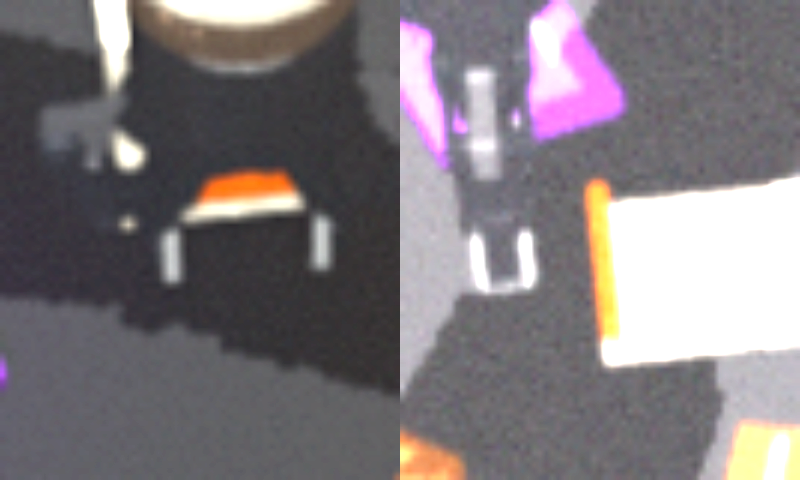

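The side half shows pad bottoms at (172,282) and (320,270); the scene half shows a tip at (505,290).

```bash
python3 - <<'E'
import pickle,numpy as np
from h import ray
c,s=pickle.load(open("m.pkl","rb"))
for z in (0,.01,.02,.03):
  print(z,*[r.round(4)[:2] for r in (ray(c,230+172/5.97,240+47,z),ray(c,230+320/5.97,240+45,z),ray(s,185+105/5.97,195+290/6,z),ray(s,185+72/5.97,195+285/6,z),ray(s,185+133/5.97,195+285/6,z))])
E
```

```text
0 [ 0.5346 -0.1679] [ 0.5903 -0.1684] [ 0.5507 -0.1761] [ 0.5458 -0.1893] [ 0.5492 -0.1648]
0.01 [ 0.5344 -0.1732] [ 0.5895 -0.1737] [ 0.5622 -0.1754] [ 0.5573 -0.1885] [ 0.5607 -0.1643]
0.02 [ 0.5343 -0.1784] [ 0.5888 -0.179 ] [ 0.5736 -0.1748] [ 0.5689 -0.1877] [ 0.5722 -0.1637]
0.03 [ 0.5342 -0.1837] [ 0.588  -0.1842] [ 0.5851 -0.1741] [ 0.5804 -0.1869] [ 0.5837 -0.1632]
```

```bash
python3 -m handwheel '[{"tx":0,"ty":0,"tz":0.002,"ax":0,"ay":0,"az":0,"jaw":0.06},{"tx":0,"ty":0,"tz":0.002,"ax":0,"ay":0,"az":0,"jaw":0.06},{"tx":0,"ty":0,"tz":0.002,"ax":0,"ay":0,"az":0,"jaw":0.06},{"tx":0,"ty":0,"tz":0.002,"ax":0,"ay":0,"az":0,"jaw":0.06},{"tx":0,"ty":0,"tz":0.002,"ax":0,"ay":0,"az":0,"jaw":0.06},{"tx":0,"ty":0,"tz":0.002,"ax":0,"ay":0,"az":0,"jaw":0.06},{"tx":0,"ty":0,"tz":0,"ax":0,"ay":0,"az":0,"jaw":0.06},{"tx":0,"ty":0,"tz":0,"ax":0,"ay":0,"az":0,"jaw":0.06},{"tx":0,"ty":0,"tz":0,"ax":0,"ay":0,"az":0,"jaw":0.06},{"tx":0,"ty":0,"tz":0,"ax":0,"ay":0,"az":0,"jaw":0.06}]'
python3 - <<'E'
from workcell import optics
import cv2,pickle
import numpy as np
from h import ray
c=optics.camera("side");s=optics.camera("scene");pickle.dump((c,s),open("m.pkl","wb"))
# scene: light finger outline lowest pixels in ROI
g=cv2.cvtColor(s["color"],cv2.COLOR_RGB2GRAY)[228:256,193:212]
print(g)
E
```

```text
time: 9.35
ee_pos: [0.56, -0.1745, -0.0171]
tcp_rot: [180.0, 0.0, 90.0]
wrist_force: [-0.3, 0.0, 0.4]
opening: 0.0454
grasp_force: 0.0
[[ 75  60  47  47  46  70  75  73  71  55  48  44  43  45  45  47  45  44
   43]
 [ 76  64  50  43  47  49  48  52  49  46  46  47  46  50  55  49  44  41
   40]
 [ 77  66  49  45  45  52  47  43  46  44  44  45  48  43  44  42  42  38
   45]
 [ 76  73  52  47  46  46  44  46  45  42  47  44  44  47  45  38  43  48
   42]
 [ 78  76  56  43  49  44  47  45  45  41  47  43  47  48  46  43  42  41
   45]
 [ 80  74  63  45  44  45  49  46  49  46  49  44  45  43  43  40  39  48
   45]
 [ 77  71  59  45  47  45  49  50  50  50  52  49  48  48  42  47  41  45
   47]
 [ 78  73  56  46  46  51  48  57  53  56  56  52  49  46  48  45  45  43
   41]
 [ 78  76  63  45  45  54  50  52  49  47  47  45  48  47  45  39  44  46
   45]
 [ 77  73  66  52  52  59  47  46  48  45  43  47  62  79  53  42  38  42
   42]
 [ 73  76  73  64  82  98  54  46  41  45  47  51  82 119  77  49  42  45
   40]
 [ 74  77  82  78 112 138  76  48  43  44  45  58 103 142  97  52  43  47

[... 603 characters left out ...]
  84  79  67  66  68  53  57  50  44  41  41
   44]
 [ 43  43  40  44  45  43  45  49  51  46  46  45  47  46  45  45  42  45
   41]
 [ 43  45  43  43  41  41  39  45  38  41  40  45  39  45  43  40  41  40
   42]
 [ 46  43  43  43  41  39  46  42  42  39  39  42  43  42  41  41  44  43
   43]
 [ 44  47  41  44  44  46  41  44  40  44  44  46  45  43  46  40  40  42
   45]
 [ 40  42  42  43  42  42  42  39  42  46  43  44  43  44  43  45  41  43
   44]
 [ 43  44  40  47  39  42  43  43  46  41  45  41  43  45  43  45  41  45
   46]
 [ 43  43  44  43  46  44  46  43  42  45  46  43  44  38  41  46  46  42
   45]
 [ 45  42  42  41  45  47  43  46  43  44  44  44  42  44  44  40  43  42
   43]]
```

```bash
python3 -m handwheel '[{"tx":0,"ty":0,"tz":0.002,"ax":0,"ay":0,"az":0,"jaw":0.06},{"tx":0,"ty":0,"tz":0.002,"ax":0,"ay":0,"az":0,"jaw":0.06},{"tx":0,"ty":0,"tz":0.002,"ax":0,"ay":0,"az":0,"jaw":0.06},{"tx":0,"ty":0,"tz":0.002,"ax":0,"ay":0,"az":0,"jaw":0.06},{"tx":0,"ty":0,"tz":0.002,"ax":0,"ay":0,"az":0,"jaw":0.06},{"tx":0,"ty":0,"tz":0,"ax":0,"ay":0,"az":0,"jaw":0.06},{"tx":0,"ty":0,"tz":0,"ax":0,"ay":0,"az":0,"jaw":0.06},{"tx":0,"ty":0,"tz":0,"ax":0,"ay":0,"az":0,"jaw":0.06},{"tx":0,"ty":0,"tz":0,"ax":0,"ay":0,"az":0,"jaw":0.06},{"tx":0,"ty":0,"tz":0,"ax":0,"ay":0,"az":0,"jaw":0.06}]'
python3 - <<'E'
from workcell import optics
import cv2,pickle
import numpy as np
s=optics.camera("scene")
g=cv2.cvtColor(s["color"],cv2.COLOR_RGB2GRAY)[228:260,193:212]
print(g[:,5:9].T)
E
```

```text
time: 10.7
ee_pos: [0.56, -0.1745, -0.0271]
tcp_rot: [180.0, 0.0, 90.0]
wrist_force: [0.2, -0.4, -1.2]
opening: 0.0452
grasp_force: 0.0
[[ 83  77  68  66  55  42  44  44  45  46  49  48  50  80 122 132 117 105
   99  97  82  65  46  47  43  39  41  39  46  38  37  42]
 [ 85  81  80  72  67  50  42  46  47  46  53  58  49  65  99 112 127 141
  140 143 139 126  79  47  37  43  41  42  44  40  44  43]
 [ 85  81  81  77  60  52  49  44  43  48  52  57  51  54  54  58  63  68
   77  83  91 102 101  52  47  41  46  42  44  42  45  41]
 [ 83  80  80  73  62  47  43  45  45  45  51  55  51  46  48  42  45  48
   47  50  51  72  85  50  41  42  40  39  46  41  42  42]]
```

```bash
python3 -m handwheel '[{"tx":0.008,"ty":0,"tz":0,"ax":0,"ay":0,"az":0,"jaw":0.06},{"tx":0.008,"ty":0,"tz":0,"ax":0,"ay":0,"az":0,"jaw":0.06},{"tx":0.004,"ty":0,"tz":0,"ax":0,"ay":0,"az":0,"jaw":0.06},{"tx":0.004,"ty":0,"tz":0,"ax":0,"ay":0,"az":0,"jaw":0.06},{"tx":0.004,"ty":0.0008,"tz":0,"ax":0,"ay":0,"az":0,"jaw":0.06},{"tx":0.004,"ty":0.0008,"tz":0,"ax":0,"ay":0,"az":0,"jaw":0.06},{"tx":0.004,"ty":0.0008,"tz":0,"ax":0,"ay":0,"az":0,"jaw":0.06},{"tx":0.004,"ty":0.0008,"tz":0,"ax":0,"ay":0,"az":0,"jaw":0.06},{"tx":0.004,"ty":0.0008,"tz":0,"ax":0,"ay":0,"az":0,"jaw":0.06},{"tx":0.004,"ty":0.0008,"tz":0,"ax":0,"ay":0,"az":0,"jaw":0.06}]'
cat > car.py <<'E'
# carrier pose in reader frame from the wrist camera
import sys,cv2,numpy as np
from workcell import telemetry,optics
from scipy.spatial.transform import Rotation as R
from h import ray
o=telemetry.get_obs();w=optics.camera("wrist");s=optics.camera("scene")
T=np.eye(4);T[:3,:3]=R.from_euler("xyz",o["tcp_rot"],degrees=True).as_matrix();T[:3,3]=o["ee_pos"];T=T@w["mount"]
P0=np.array([.5443,.0619]);a=np.radians(99.2);X=np.array([np.cos(a),np.sin(a)]);Y=np.array([-X[1],X[0]])
def show(n,p):print(n,p[:2].round(4),"reader",((p[:2]-P0)@X).round(4),((p[:2]-P0)@Y).round(4))
for nm,c,TT in (("wrist",w,T),("scene",s,None)):
    h=cv2.cvtColor(c["color"],cv2.COLOR_RGB2HSV)
    m=((h[...,0]>35)&(h[...,0]<90)&(h[...,1]>(40 if nm=="wrist" else 110))&(h[...,2]>60)).astype(np.uint8)
    q=max(cv2.findContours(m,cv2.RETR_EXTERNAL,cv2.CHAIN_APPROX_NONE)[0],key=cv2.contourArea)
    P=np.array([ray(c,u,v,.014,TT)[:2] for u,v in q[:,0]],np.float32)
    r=cv2.minAreaRect(P);B=cv2.boxPoints(r)
    e=max((B[1]-B[0],B[2]-B[1]),key=np.linalg.norm);e=e*np.sign(e[1])
    print(nm,"glass size",np.round(r[1],4),"yaw",np.degrees(np.arctan2(e[1],e[0])).round(2))
    show("glass centre",np.array(r[0]))
print(o["ee_pos"],o["wrist_force"],o["time"])
im=np.hstack([cv2.resize(w["color"],(400,300)),cv2.resize(s["color"][180:270,200:320],(400,300))])
cv2.imwrite(f"pics/c{sys.argv[1]}.png",im[...,::-1])
E
python3 car.py 1
```

```text
time: 12.0
ee_pos: [0.5648, -0.1263, -0.0271]
tcp_rot: [180.0, 0.0, 90.0]
wrist_force: [-1.4, -2.3, 0.4]
opening: 0.045
grasp_force: 1.1
wrist glass size [0.0488 0.058 ] yaw 90.07
glass centre [ 0.5658 -0.0356] reader -0.0997 -0.0056
scene glass size [0.0274 0.0356] yaw 169.35
glass centre [0.5245 0.0877] reader 0.0286 0.0154
[ 0.56483213 -0.12630094 -0.02707004] [-1.37339465 -2.30520011  0.38386003] 12.0
```

View pics/c1.png

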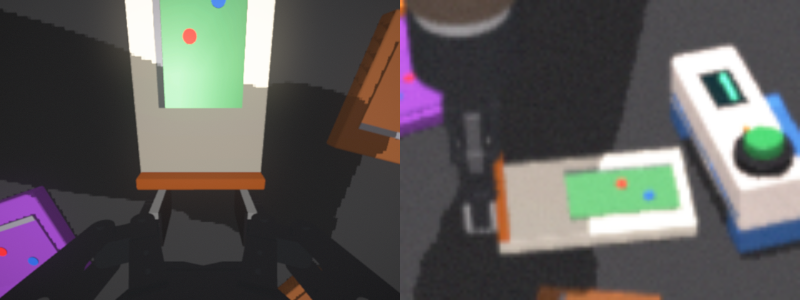

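The lip at (137–264,180) in the wrist half is flush on both fingers and the carrier has followed. Next I back off, turn the finger line to the reader's heading, and push to square the carrier.

```bash
python3 -m handwheel '[{"tx":-0.008,"ty":0,"tz":0,"ax":0,"ay":0,"az":0,"jaw":0.06},{"tx":0,"ty":0.009,"tz":0,"ax":0,"ay":0,"az":-4.6,"jaw":0.06},{"tx":0,"ty":0,"tz":0,"ax":0,"ay":0,"az":-4.6,"jaw":0.06},{"tx":0.004,"ty":0,"tz":0,"ax":0,"ay":0,"az":0,"jaw":0.06},{"tx":0.004,"ty":0,"tz":0,"ax":0,"ay":0,"az":0,"jaw":0.06},{"tx":0.003,"ty":0,"tz":0,"ax":0,"ay":0,"az":0,"jaw":0.06},{"tx":0.003,"ty":0,"tz":0,"ax":0,"ay":0,"az":0,"jaw":0.06},{"tx":0.003,"ty":0,"tz":0,"ax":0,"ay":0,"az":0,"jaw":0.06},{"tx":0.003,"ty":0,"tz":0,"ax":0,"ay":0,"az":0,"jaw":0.06},{"tx":0,"ty":0,"tz":0,"ax":0,"ay":0,"az":0,"jaw":0.06}]'
python3 car.py 2
```

```text
time: 13.35
ee_pos: [0.5705, -0.1144, -0.0271]
tcp_rot: [180.0, -0.0, 99.3]
wrist_force: [0.2, -0.8, -0.4]
opening: 0.045
grasp_force: 0.0
wrist glass size [0.0488 0.0573] yaw 93.23
glass centre [ 0.5594 -0.0214] reader -0.0846 -0.0016
scene glass size [0.0275 0.0356] yaw 170.27
glass centre [0.5244 0.0879] reader 0.0288 0.0155
[ 0.57046398 -0.1144103  -0.02705987] [ 0.19787627 -0.79735283 -0.43718246] 13.35
```

View pics/c2.png

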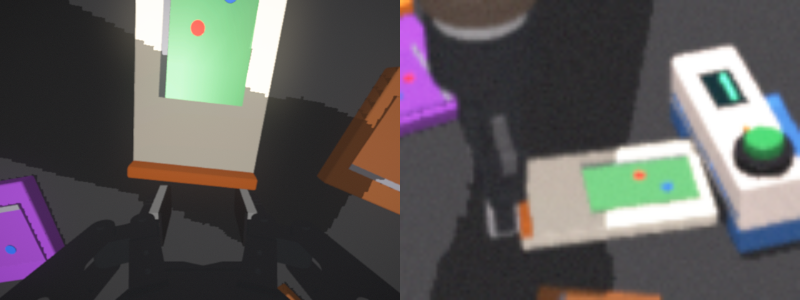

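The lip slopes from (128,178) to (257,188), so the carrier is about halfway squared and the left finger still has a gap. I've used my picture allowance, so from here I measure the lip's rear top edge numerically.

```bash
cat > lip.py <<'E'
import cv2,numpy as np
from workcell import telemetry,optics
from scipy.spatial.transform import Rotation as R
from h import ray
o=telemetry.get_obs();w=optics.camera("wrist")
T=np.eye(4);T[:3,:3]=R.from_euler("xyz",o["tcp_rot"],degrees=True).as_matrix();T[:3,3]=o["ee_pos"];T=T@w["mount"]
P0=np.array([.5443,.0619]);a=np.radians(99.2);X=np.array([np.cos(a),np.sin(a)]);Y=np.array([-X[1],X[0]])
h=cv2.cvtColor(w["color"],cv2.COLOR_RGB2HSV)
m=((h[...,0]<16)&(h[...,1]>170)&(h[...,2]>70)).astype(np.uint8);m[:180]=0;m[330:]=0
n,lab,st,ce=cv2.connectedComponentsWithStats(m)
k=max(range(1,n),key=lambda i:st[i,4]*(abs(ce[i,0]-275)<60))
cols=np.arange(st[k,0],st[k,0]+st[k,2]);low=[np.nonzero(lab[:,u]==k)[0].max() for u in cols]
P=np.array([ray(w,u,v+.5,.024,T)[:2] for u,v in zip(cols,low)],np.float32)
vx,vy,x0,y0=cv2.fitLine(P[6:-6],cv2.DIST_HUBER,0,.001,.001).ravel()
e=np.array([vx,vy])*np.sign(vx);mid=(P[0]+P[-1])/2
f=np.array([-e[1],e[0]]);mid=mid-f*((mid-[x0,y0])@f)
print("lip box",st[k],"width",np.linalg.norm(P[-1]-P[0]).round(4),"yaw",np.degrees(np.arctan2(f[1],f[0])).round(2))
for nm,p in(("rear",mid),("com",mid+.07*f),("front",mid+.14*f),("tcp",o["ee_pos"][:2])):print(nm,p.round(4),"reader",((p-P0)@X).round(4),((p-P0)@Y).round(4))
print(o["tcp_rot"][2],o["wrist_force"],o["time"])
E
python3 lip.py
```

```text
lip box [ 178  225  182   41 4153] width 0.0832 yaw 93.06
rear [ 0.5616 -0.1013] reader -0.1638 0.009
com [ 0.5579 -0.0314] reader -0.0942 0.0015
front [0.5541 0.0385] reader -0.0247 -0.006
tcp [ 0.5705 -0.1146] reader -0.1784 0.0024
99.24252058191601 [-0.15355197  0.06854878 -0.06626963] 13.45
```

```bash
python3 -m handwheel '[{"tx":0.003,"ty":0,"tz":0,"ax":0,"ay":0,"az":0,"jaw":0.06},{"tx":0.003,"ty":0,"tz":0,"ax":0,"ay":0,"az":0,"jaw":0.06},{"tx":0.003,"ty":0,"tz":0,"ax":0,"ay":0,"az":0,"jaw":0.06},{"tx":0.003,"ty":0,"tz":0,"ax":0,"ay":0,"az":0,"jaw":0.06},{"tx":0.002,"ty":0,"tz":0,"ax":0,"ay":0,"az":0,"jaw":0.06},{"tx":0,"ty":0,"tz":0,"ax":0,"ay":0,"az":0,"jaw":0.06},{"tx":0,"ty":0,"tz":0,"ax":0,"ay":0,"az":0,"jaw":0.06},{"tx":0,"ty":0,"tz":0,"ax":0,"ay":0,"az":0,"jaw":0.06},{"tx":0,"ty":0,"tz":0,"ax":0,"ay":0,"az":0,"jaw":0.06},{"tx":0,"ty":0,"tz":0,"ax":0,"ay":0,"az":0,"jaw":0.06}]'
python3 lip.py
```

```text
time: 14.75
ee_pos: [0.5682, -0.101, -0.0272]
tcp_rot: [-180.0, -0.0, 99.2]
wrist_force: [0.2, -0.0, -0.2]
opening: 0.0454
grasp_force: 0.0
lip box [ 178  233  182   32 4148] width 0.0833 yaw 95.88
rear [ 0.5596 -0.0894] reader -0.1518 0.0091
com [ 0.5524 -0.0197] reader -0.0819 0.005
front [0.5453 0.0499] reader -0.012 0.001
tcp [ 0.5682 -0.101 ] reader -0.1646 0.0024
99.22754115798539 [ 0.20820559 -0.01694178 -0.18449285] 14.75
```

```bash
python3 -m handwheel '[{"tx":0.003,"ty":0.001,"tz":0,"ax":0,"ay":0,"az":0,"jaw":0.06},{"tx":0.003,"ty":0.001,"tz":0,"ax":0,"ay":0,"az":0,"jaw":0.06},{"tx":0.003,"ty":0.001,"tz":0,"ax":0,"ay":0,"az":0,"jaw":0.06},{"tx":0.003,"ty":0.001,"tz":0,"ax":0,"ay":0,"az":0,"jaw":0.06},{"tx":0.003,"ty":0.001,"tz":0,"ax":0,"ay":0,"az":0,"jaw":0.06},{"tx":0.003,"ty":0.001,"tz":0,"ax":0,"ay":0,"az":0,"jaw":0.06},{"tx":0.002,"ty":0.001,"tz":0,"ax":0,"ay":0,"az":0,"jaw":0.06},{"tx":0,"ty":0,"tz":0,"ax":0,"ay":0,"az":0,"jaw":0.06},{"tx":0,"ty":0,"tz":0,"ax":0,"ay":0,"az":0,"jaw":0.06},{"tx":0,"ty":0,"tz":0,"ax":0,"ay":0,"az":0,"jaw":0.06}]'
python3 lip.py
```

```text
time: 16.05
ee_pos: [0.572, -0.08, -0.0271]
tcp_rot: [180.0, -0.0, 99.2]
wrist_force: [0.3, -0.4, 0.1]
opening: 0.0453
grasp_force: 0.0
lip box [ 178  240  181   25 4116] width 0.0833 yaw 99.85
rear [ 0.5636 -0.0704] reader -0.1337 0.0021
com [ 0.5516 -0.0014] reader -0.0637 0.0029
front [0.5396 0.0676] reader 0.0063 0.0037
tcp [ 0.572 -0.08 ] reader -0.1445 -0.0046
99.23137367646142 [ 0.34067968 -0.39705358  0.10138585] 16.05
```

```bash
python3 -m handwheel '[{"tx":0.003,"ty":0.0004,"tz":0,"ax":0,"ay":0,"az":0,"jaw":0.06},{"tx":0.003,"ty":0.0004,"tz":0,"ax":0,"ay":0,"az":0,"jaw":0.06},{"tx":0.003,"ty":0.0004,"tz":0,"ax":0,"ay":0,"az":0,"jaw":0.06},{"tx":0.003,"ty":0.0004,"tz":0,"ax":0,"ay":0,"az":0,"jaw":0.06},{"tx":0.003,"ty":0.0004,"tz":0,"ax":0,"ay":0,"az":0,"jaw":0.06},{"tx":0.003,"ty":0.0004,"tz":0,"ax":0,"ay":0,"az":0,"jaw":0.06},{"tx":0.003,"ty":0.0004,"tz":0,"ax":0,"ay":0,"az":0,"jaw":0.06},{"tx":0.003,"ty":0,"tz":0,"ax":0,"ay":0,"az":0,"jaw":0.06},{"tx":0.003,"ty":0,"tz":0,"ax":0,"ay":0,"az":0,"jaw":0.06},{"tx":0.002,"ty":0,"tz":0,"ax":0,"ay":0,"az":0,"jaw":0.06}]'
python3 lip.py
```

```text
time: 17.35
ee_pos: [0.57, -0.0508, -0.0271]
tcp_rot: [-180.0, -0.0, 99.2]
wrist_force: [0.2, -1.1, 0.4]
opening: 0.0457
grasp_force: 0.9
lip box [ 178  242  181   24 4238] width 0.0835 yaw 99.24
rear [ 0.5618 -0.042 ] reader -0.1053 -0.0006
com [0.5505 0.0271] reader -0.0353 -0.0006
front [0.5393 0.0962] reader 0.0347 -0.0005
tcp [ 0.57   -0.0508] reader -0.1154 -0.0074
99.23237430677298 [ 0.20022384 -1.06016477  0.40756726] 17.35
```

```bash
python3 -m handwheel '[{"tx":0.001,"ty":0,"tz":0,"ax":0,"ay":0,"az":0,"jaw":0.06},{"tx":0.001,"ty":0,"tz":0,"ax":0,"ay":0,"az":0,"jaw":0.06},{"tx":0.001,"ty":0,"tz":0,"ax":0,"ay":0,"az":0,"jaw":0.06},{"tx":0.001,"ty":0,"tz":0,"ax":0,"ay":0,"az":0,"jaw":0.06},{"tx":0.001,"ty":0,"tz":0,"ax":0,"ay":0,"az":0,"jaw":0.06},{"tx":0.001,"ty":0,"tz":0,"ax":0,"ay":0,"az":0,"jaw":0.06},{"tx":0.001,"ty":0,"tz":0,"ax":0,"ay":0,"az":0,"jaw":0.06},{"tx":0,"ty":0,"tz":0,"ax":0,"ay":0,"az":0,"jaw":0.06},{"tx":0,"ty":0,"tz":0,"ax":0,"ay":0,"az":0,"jaw":0.06},{"tx":0,"ty":0,"tz":0,"ax":0,"ay":0,"az":0,"jaw":0.06}]'; python3 lip.py
```

```text
time: 18.65
ee_pos: [0.5689, -0.044, -0.0271]
tcp_rot: [-180.0, -0.0, 99.2]
wrist_force: [-0.6, 0.1, -0.7]
opening: 0.0455
grasp_force: 0.0
lip box [ 178  242  181   24 4145] width 0.0835 yaw 99.4
rear [ 0.5606 -0.0347] reader -0.0979 -0.0006
com [0.5492 0.0344] reader -0.0279 -0.0004
front [0.5377 0.1034] reader 0.0421 -0.0001
tcp [ 0.5689 -0.044 ] reader -0.1084 -0.0074
99.23464113965251 [-0.60710995  0.05067725 -0.71517641] 18.65
```

```bash
python3 -m handwheel '[{"tx":0.0005,"ty":0,"tz":0,"ax":0,"ay":0,"az":0,"jaw":0.06},{"tx":0.0005,"ty":0,"tz":0,"ax":0,"ay":0,"az":0,"jaw":0.06},{"tx":0.0005,"ty":0,"tz":0,"ax":0,"ay":0,"az":0,"jaw":0.06},{"tx":0,"ty":0,"tz":0,"ax":0,"ay":0,"az":0,"jaw":0.06},{"tx":0,"ty":0,"tz":0,"ax":0,"ay":0,"az":0,"jaw":0.06},{"tx":0,"ty":0,"tz":0,"ax":0,"ay":0,"az":0,"jaw":0.06},{"tx":0,"ty":0,"tz":0,"ax":0,"ay":0,"az":0,"jaw":0.06},{"tx":0,"ty":0,"tz":0,"ax":0,"ay":0,"az":0,"jaw":0.06},{"tx":0,"ty":0,"tz":0,"ax":0,"ay":0,"az":0,"jaw":0.06},{"tx":0,"ty":0,"tz":0,"ax":0,"ay":0,"az":0,"jaw":0.06}]'
```

```text
time: 19.95
ee_pos: [0.5687, -0.0426, -0.0271]
tcp_rot: [-180.0, -0.0, 99.2]
wrist_force: [0.9, -0.4, -0.2]
opening: 0.0455
grasp_force: 0.6
```

Still free, so I keep creeping in half-millimetre rows.

```bash
python3 -m handwheel '[{"tx":0.0005,"ty":0,"tz":0,"ax":0,"ay":0,"az":0,"jaw":0.06},{"tx":0.0005,"ty":0,"tz":0,"ax":0,"ay":0,"az":0,"jaw":0.06},{"tx":0.0005,"ty":0,"tz":0,"ax":0,"ay":0,"az":0,"jaw":0.06},{"tx":0,"ty":0,"tz":0,"ax":0,"ay":0,"az":0,"jaw":0.06},{"tx":0,"ty":0,"tz":0,"ax":0,"ay":0,"az":0,"jaw":0.06},{"tx":0,"ty":0,"tz":0,"ax":0,"ay":0,"az":0,"jaw":0.06},{"tx":0,"ty":0,"tz":0,"ax":0,"ay":0,"az":0,"jaw":0.06},{"tx":0,"ty":0,"tz":0,"ax":0,"ay":0,"az":0,"jaw":0.06},{"tx":0,"ty":0,"tz":0,"ax":0,"ay":0,"az":0,"jaw":0.06},{"tx":0,"ty":0,"tz":0,"ax":0,"ay":0,"az":0,"jaw":0.06}]'; python3 lip.py
```

```text
time: 21.2
ee_pos: [0.5685, -0.0411, -0.0271]
tcp_rot: [180.0, -0.0, 99.2]
wrist_force: [0.3, 0.2, -0.2]
opening: 0.0456
grasp_force: 0.0
lip box [ 178  242  181   24 4150] width 0.0834 yaw 99.23
rear [ 0.5602 -0.0318] reader -0.095 -0.0007
com [0.5489 0.0373] reader -0.025 -0.0006
front [0.5377 0.1064] reader 0.045 -0.0006
tcp [ 0.5685 -0.0411] reader -0.1056 -0.0074
99.23010844356627 [ 0.27829998  0.24851631 -0.15930183] 21.2
```

```bash
python3 -m handwheel '[{"tx":0,"ty":0,"tz":0,"ax":0,"ay":0,"az":0,"jaw":0.06},{"tx":0,"ty":0,"tz":0,"ax":0,"ay":0,"az":0,"jaw":0.06},{"tx":0,"ty":0,"tz":0,"ax":0,"ay":0,"az":0,"jaw":0.06},{"tx":0,"ty":0,"tz":0,"ax":0,"ay":0,"az":0,"jaw":0.06},{"tx":0,"ty":0,"tz":0,"ax":0,"ay":0,"az":0,"jaw":0.06},{"tx":0,"ty":0,"tz":0,"ax":0,"ay":0,"az":0,"jaw":0.06},{"tx":0,"ty":0,"tz":0,"ax":0,"ay":0,"az":0,"jaw":0.06},{"tx":0.0005,"ty":0,"tz":0,"ax":0,"ay":0,"az":0,"jaw":0.06},{"tx":0.0005,"ty":0,"tz":0,"ax":0,"ay":0,"az":0,"jaw":0.06},{"tx":0.0005,"ty":0,"tz":0,"ax":0,"ay":0,"az":0,"jaw":0.06}]'; python3 lip.py
```

```text
time: 22.5
ee_pos: [0.5687, -0.0407, -0.027]
tcp_rot: [180.0, 0.1, 99.2]
wrist_force: [2.2, -7.3, -0.8]
opening: 0.045
grasp_force: 4.1
lip box [ 178  242  181   24 4231] width 0.0834 yaw 99.19
rear [ 0.5604 -0.0318] reader -0.0951 -0.0009
com [0.5492 0.0373] reader -0.0251 -0.0009
front [0.5381 0.1064] reader 0.0449 -0.001
tcp [ 0.5687 -0.0407] reader -0.1052 -0.0077
99.20241130044666 [ 2.21378313 -7.27461151 -0.80633952] 22.5
```

The carrier is home: contact is about 7.6 N, the front is at the stop and the yaw is square. Now I retreat and shut the fingers above the reader.

```bash
python3 -m handwheel '[{"tx":-0.015,"ty":0,"tz":0,"ax":0,"ay":0,"az":0,"jaw":0.06},{"tx":-0.02,"ty":0,"tz":0,"ax":0,"ay":0,"az":0,"jaw":0.06},{"tx":0,"ty":0,"tz":-0.04,"ax":0,"ay":0,"az":0,"jaw":0.06},{"tx":0,"ty":0,"tz":-0.05,"ax":0,"ay":0,"az":0,"jaw":0.06},{"tx":0,"ty":0,"tz":-0.05,"ax":0,"ay":0,"az":0,"jaw":-1},{"tx":0,"ty":0,"tz":-0.05,"ax":0,"ay":0,"az":0,"jaw":-1},{"tx":0.03,"ty":0.015,"tz":-0.02,"ax":0,"ay":0,"az":0,"jaw":-1},{"tx":0.04,"ty":0.02,"tz":0,"ax":0,"ay":0,"az":0,"jaw":-1},{"tx":0.03,"ty":0.014,"tz":0,"ax":0,"ay":0,"az":0,"jaw":-1},{"tx":0,"ty":0,"tz":0,"ax":0,"ay":0,"az":0,"jaw":-1}]'
python3 - <<'E'
import cv2,numpy as np
from workcell import telemetry,optics
from scipy.spatial.transform import Rotation as R
from h import ray
o=telemetry.get_obs();w=optics.camera("wrist")
T=np.eye(4);T[:3,:3]=R.from_euler("xyz",o["tcp_rot"],degrees=True).as_matrix();T[:3,3]=o["ee_pos"];T=T@w["mount"]
h=cv2.cvtColor(w["color"],cv2.COLOR_RGB2HSV)
m=((h[...,0]>35)&(h[...,0]<85)&(h[...,1]>60)&(h[...,2]>60)).astype(np.uint8)
n,l,st,ce=cv2.connectedComponentsWithStats(m)
for i in range(1,n):
    if st[i,4]>60: print(st[i],ce[i].round(1),ray(w,*ce[i],.078,T).round(4),"at z .014",ray(w,*ce[i],.014,T).round(4))
i=max(range(1,n),key=lambda i:st[i,4]);print(o["ee_pos"],o["tcp_rot"],o["opening"])
E
```

```text
time: 23.8
ee_pos: [0.6067, 0.0332, 0.1824]
tcp_rot: [-180.0, -0.0, 99.3]
wrist_force: [-0.4, -0.6, -0.3]
opening: -0.0001
grasp_force: 0.0
[267 144  31  32 761] [282.2 159.7] [0.5996 0.0713 0.078 ] at z .014 [0.6006 0.063  0.014 ]
[178 152  34   6 200] [194.5 154.5] [0.5194 0.0629 0.078 ] at z .014 [0.5024 0.0527 0.014 ]
[0.60671439 0.03324595 0.18237932] [-1.79968274e+02 -2.87175020e-02  9.93477843e+01] -5.748067412073449e-05
```

```bash
python3 -m handwheel '[{"tx":0.02,"ty":0,"tz":0,"ax":0,"ay":0,"az":0,"jaw":-1},{"tx":0.019,"ty":0,"tz":0,"ax":0,"ay":0,"az":0,"jaw":-1},{"tx":0,"ty":0,"tz":0.03,"ax":0,"ay":0,"az":0,"jaw":-1},{"tx":0,"ty":0,"tz":0.03,"ax":0,"ay":0,"az":0,"jaw":-1},{"tx":0,"ty":0,"tz":0.02,"ax":0,"ay":0,"az":0,"jaw":-1},{"tx":0,"ty":0,"tz":0.01,"ax":0,"ay":0,"az":0,"jaw":-1},{"tx":0,"ty":0,"tz":0.004,"ax":0,"ay":0,"az":0,"jaw":-1},{"tx":0,"ty":0,"tz":0,"ax":0,"ay":0,"az":0,"jaw":-1},{"tx":0,"ty":0,"tz":0,"ax":0,"ay":0,"az":0,"jaw":-1},{"tx":0,"ty":0,"tz":0,"ax":0,"ay":0,"az":0,"jaw":-1}]'
```

```text
time: 25.1
ee_pos: [0.6002, 0.0709, 0.0895]
tcp_rot: [180.0, 0.0, 99.2]
wrist_force: [-0.3, 0.8, -0.7]
opening: 0.0
grasp_force: 0.0
```

```bash
python3 -m handwheel '[{"tx":0,"ty":0,"tz":0.001,"ax":0,"ay":0,"az":0,"jaw":-1},{"tx":0,"ty":0,"tz":0.001,"ax":0,"ay":0,"az":0,"jaw":-1},{"tx":0,"ty":0,"tz":0.001,"ax":0,"ay":0,"az":0,"jaw":-1},{"tx":0,"ty":0,"tz":0.001,"ax":0,"ay":0,"az":0,"jaw":-1},{"tx":0,"ty":0,"tz":0.001,"ax":0,"ay":0,"az":0,"jaw":-1},{"tx":0,"ty":0,"tz":0.001,"ax":0,"ay":0,"az":0,"jaw":-1},{"tx":0,"ty":0,"tz":0.001,"ax":0,"ay":0,"az":0,"jaw":-1},{"tx":0,"ty":0,"tz":0.001,"ax":0,"ay":0,"az":0,"jaw":-1},{"tx":0,"ty":0,"tz":0,"ax":0,"ay":0,"az":0,"jaw":-1},{"tx":0,"ty":0,"tz":0,"ax":0,"ay":0,"az":0,"jaw":-1}]'
```

```text
time: 26.35
ee_pos: [0.5999, 0.0708, 0.0809]
tcp_rot: [-180.0, 0.0, 99.2]
wrist_force: [0.5, -0.5, 0.9]
opening: 0.0001
grasp_force: 0.0
```

```bash
python3 -m handwheel '[{"tx":0,"ty":0,"tz":0.001,"ax":0,"ay":0,"az":0,"jaw":-1},{"tx":0,"ty":0,"tz":0.001,"ax":0,"ay":0,"az":0,"jaw":-1},{"tx":0,"ty":0,"tz":0.001,"ax":0,"ay":0,"az":0,"jaw":-1},{"tx":0,"ty":0,"tz":0.001,"ax":0,"ay":0,"az":0,"jaw":-1},{"tx":0,"ty":0,"tz":0.001,"ax":0,"ay":0,"az":0,"jaw":-1},{"tx":0,"ty":0,"tz":0.001,"ax":0,"ay":0,"az":0,"jaw":-1},{"tx":0,"ty":0,"tz":0,"ax":0,"ay":0,"az":0,"jaw":-1},{"tx":0,"ty":0,"tz":0,"ax":0,"ay":0,"az":0,"jaw":-1},{"tx":0,"ty":0,"tz":0,"ax":0,"ay":0,"az":0,"jaw":-1},{"tx":0,"ty":0,"tz":0,"ax":0,"ay":0,"az":0,"jaw":-1}]'
```

```text
time: 27.6
ee_pos: [0.6, 0.0708, 0.0749]
tcp_rot: [180.0, -0.0, 99.2]
wrist_force: [0.7, -0.5, 1.2]
opening: -0.0001
grasp_force: 0.0
```

```bash
python3 -m handwheel '[{"tx":0,"ty":0,"tz":0.001,"ax":0,"ay":0,"az":0,"jaw":-1},{"tx":0,"ty":0,"tz":0.001,"ax":0,"ay":0,"az":0,"jaw":-1},{"tx":0,"ty":0,"tz":0.001,"ax":0,"ay":0,"az":0,"jaw":-1},{"tx":0,"ty":0,"tz":0.001,"ax":0,"ay":0,"az":0,"jaw":-1},{"tx":0,"ty":0,"tz":0,"ax":0,"ay":0,"az":0,"jaw":-1},{"tx":0,"ty":0,"tz":0,"ax":0,"ay":0,"az":0,"jaw":-1},{"tx":0,"ty":0,"tz":0,"ax":0,"ay":0,"az":0,"jaw":-1},{"tx":0,"ty":0,"tz":0,"ax":0,"ay":0,"az":0,"jaw":-1},{"tx":0,"ty":0,"tz":0,"ax":0,"ay":0,"az":0,"jaw":-1},{"tx":0,"ty":0,"tz":0,"ax":0,"ay":0,"az":0,"jaw":-1}]'
```

```text
time: 28.85
ee_pos: [0.5999, 0.0708, 0.0709]
tcp_rot: [-180.0, 0.0, 99.2]
wrist_force: [0.8, 0.2, -0.3]
opening: 0.0001
grasp_force: 0.0
```

```bash
python3 -m handwheel '[{"tx":0,"ty":0,"tz":0.001,"ax":0,"ay":0,"az":0,"jaw":-1},{"tx":0,"ty":0,"tz":0.001,"ax":0,"ay":0,"az":0,"jaw":-1},{"tx":0,"ty":0,"tz":0.001,"ax":0,"ay":0,"az":0,"jaw":-1},{"tx":0,"ty":0,"tz":0.001,"ax":0,"ay":0,"az":0,"jaw":-1},{"tx":0,"ty":0,"tz":0.001,"ax":0,"ay":0,"az":0,"jaw":-1},{"tx":0,"ty":0,"tz":0.001,"ax":0,"ay":0,"az":0,"jaw":-1},{"tx":0,"ty":0,"tz":0.001,"ax":0,"ay":0,"az":0,"jaw":-1},{"tx":0,"ty":0,"tz":0.001,"ax":0,"ay":0,"az":0,"jaw":-1},{"tx":0,"ty":0,"tz":0,"ax":0,"ay":0,"az":0,"jaw":-1},{"tx":0,"ty":0,"tz":0,"ax":0,"ay":0,"az":0,"jaw":-1}]'
```

```text
time: 30.1
ee_pos: [0.5999, 0.0708, 0.0629]
tcp_rot: [180.0, -0.0, 99.2]
wrist_force: [0.1, 1.2, -0.3]
opening: 0.0001
grasp_force: 0.0
```

```bash
python3 -m handwheel '[{"tx":0,"ty":0,"tz":0.001,"ax":0,"ay":0,"az":0,"jaw":-1},{"tx":0,"ty":0,"tz":0.001,"ax":0,"ay":0,"az":0,"jaw":-1},{"tx":0,"ty":0,"tz":0.001,"ax":0,"ay":0,"az":0,"jaw":-1},{"tx":0,"ty":0,"tz":0.001,"ax":0,"ay":0,"az":0,"jaw":-1},{"tx":0,"ty":0,"tz":0.001,"ax":0,"ay":0,"az":0,"jaw":-1},{"tx":0,"ty":0,"tz":0.001,"ax":0,"ay":0,"az":0,"jaw":-1},{"tx":0,"ty":0,"tz":0.001,"ax":0,"ay":0,"az":0,"jaw":-1},{"tx":0,"ty":0,"tz":0.001,"ax":0,"ay":0,"az":0,"jaw":-1},{"tx":0,"ty":0,"tz":0.001,"ax":0,"ay":0,"az":0,"jaw":-1},{"tx":0,"ty":0,"tz":0,"ax":0,"ay":0,"az":0,"jaw":-1}]'
python3 - <<'E'
import cv2,numpy as np
from workcell import optics
s=optics.camera("scene");h=cv2.cvtColor(s["color"],cv2.COLOR_RGB2HSV)
m=((abs(h[...,0]-62.)<18)&(h[...,1]>120)&(h[...,2]>40)).astype(np.uint8)[205:235,290:330]
print(cv2.connectedComponentsWithStats(m)[2:])
print(cv2.cvtColor(s["color"],cv2.COLOR_RGB2GRAY)[196:232,296:322])
E
```

```text
time: 31.35
ee_pos: [0.5999, 0.0708, 0.0538]
tcp_rot: [-180.0, -0.0, 99.2]
wrist_force: [0.6, 0.3, -0.1]
opening: 0.0
grasp_force: 0.0
(array([[   0,    0,   40,   30, 1110],
       [   8,    0,    3,    5,    6],
       [  13,   14,   12,    9,   84]], dtype=int32), array([[19.61171171, 14.28738739],
       [ 8.83333333,  1.83333333],
       [18.78571429, 18.21428571]]))
[[201 201 200 193 150  88  50  46  44  47  46  47  48  44  42  45  44  52
   79  77  86  91  90  88  84  79]
 [200 198 200 200 190 149  71  47  42  47  45  48  49  48  45  52  52  58
   78  78  83  89  91  87  90  72]
 [198 195 200 200 200 187  96  46  40  47  44  47  45  47  45  66  68  67
   75  70  77  86  87  88  81  60]
 [185 180 179 198 200 191  99  54  44  48  51  45  49  46  53  76  68  63
   54  55  61  80  88  87  82  71]
 [140 115 120 173 195 191 101  50  46  48  43  45  50  46  50  62  51  45
   50  50  55  79  90  90  89  73]
 [ 74  61  59 117 176 188 112  55  46  45  46  47  49  46  44  47  46  47
   50  47  55  69  89  91  88  77]
 [105  96  46  60 131 186 147  73  50  44  45  51  45  47  46  43  42  
[... 2499 characters left out ...]
93  88  86
   68  41  30  41  62  78  77  76]
 [184 194 190 117  43  34  30  39  59  78  89  90  89  92  90  85  85  71
   43  32  28  35  83  95  84  81]
 [182 188 187 130  51  32  36  37  35  47  66  70  78  78  77  64  56  45
   32  33  37  55 123 131  91  80]
 [179 182 189 164  68  35  34  33  35  40  37  42  38  37  37  42  31  29
   34  34  29  70 157 165 108  85]
 [181 181 191 182 108  46  27  37  34  32  33  33  32  34  29  34  34  28
   34  29  45  97 182 189 147  93]
 [180 178 183 190 161  87  45  35  39  26  34  32  35  36  32  27  31  30
   33  47  87 148 190 193 182 118]
 [181 180 179 188 187 147 101  61  46  36  36  40  32  33  33  31  38  41
   47  87 146 189 198 197 195 161]]
```

The tip's lower edge is at about row 219, just above the green face (219–227). I keep creeping down.

```bash
python3 -m handwheel '[{"tx":0,"ty":0,"tz":0.001,"ax":0,"ay":0,"az":0,"jaw":-1},{"tx":0,"ty":0,"tz":0.001,"ax":0,"ay":0,"az":0,"jaw":-1},{"tx":0,"ty":0,"tz":0.001,"ax":0,"ay":0,"az":0,"jaw":-1},{"tx":0,"ty":0,"tz":0.001,"ax":0,"ay":0,"az":0,"jaw":-1},{"tx":0,"ty":0,"tz":0.001,"ax":0,"ay":0,"az":0,"jaw":-1},{"tx":0,"ty":0,"tz":0.001,"ax":0,"ay":0,"az":0,"jaw":-1},{"tx":0,"ty":0,"tz":0.001,"ax":0,"ay":0,"az":0,"jaw":-1},{"tx":0,"ty":0,"tz":0,"ax":0,"ay":0,"az":0,"jaw":-1},{"tx":0,"ty":0,"tz":0,"ax":0,"ay":0,"az":0,"jaw":-1},{"tx":0,"ty":0,"tz":0,"ax":0,"ay":0,"az":0,"jaw":-1}]'
```

```text
time: 32.65
ee_pos: [0.6, 0.0708, 0.0469]
tcp_rot: [180.0, 0.0, 99.2]
wrist_force: [-0.3, -0.2, -0.6]
opening: -0.0
grasp_force: 0.0
```

```bash
python3 -m handwheel '[{"tx":0,"ty":0,"tz":0.001,"ax":0,"ay":0,"az":0,"jaw":-1},{"tx":0,"ty":0,"tz":0.001,"ax":0,"ay":0,"az":0,"jaw":-1},{"tx":0,"ty":0,"tz":0.001,"ax":0,"ay":0,"az":0,"jaw":-1},{"tx":0,"ty":0,"tz":0.001,"ax":0,"ay":0,"az":0,"jaw":-1},{"tx":0,"ty":0,"tz":0.001,"ax":0,"ay":0,"az":0,"jaw":-1},{"tx":0,"ty":0,"tz":0,"ax":0,"ay":0,"az":0,"jaw":-1},{"tx":0,"ty":0,"tz":0,"ax":0,"ay":0,"az":0,"jaw":-1},{"tx":0,"ty":0,"tz":0,"ax":0,"ay":0,"az":0,"jaw":-1},{"tx":0,"ty":0,"tz":0,"ax":0,"ay":0,"az":0,"jaw":-1},{"tx":0,"ty":0,"tz":0,"ax":0,"ay":0,"az":0,"jaw":-1}]'
```

```text
time: 33.9
ee_pos: [0.6, 0.0708, 0.0419]
tcp_rot: [180.0, 0.0, 99.2]
wrist_force: [-0.7, 0.1, 2.1]
opening: 0.0
grasp_force: 1.2
```

Contact. Pressing through.

```bash
python3 -m handwheel '[{"tx":0,"ty":0,"tz":0.001,"ax":0,"ay":0,"az":0,"jaw":-1},{"tx":0,"ty":0,"tz":0.001,"ax":0,"ay":0,"az":0,"jaw":-1},{"tx":0,"ty":0,"tz":0.001,"ax":0,"ay":0,"az":0,"jaw":-1},{"tx":0,"ty":0,"tz":0.001,"ax":0,"ay":0,"az":0,"jaw":-1},{"tx":0,"ty":0,"tz":0,"ax":0,"ay":0,"az":0,"jaw":-1},{"tx":0,"ty":0,"tz":0,"ax":0,"ay":0,"az":0,"jaw":-1},{"tx":0,"ty":0,"tz":0,"ax":0,"ay":0,"az":0,"jaw":-1},{"tx":0,"ty":0,"tz":0,"ax":0,"ay":0,"az":0,"jaw":-1},{"tx":0,"ty":0,"tz":0,"ax":0,"ay":0,"az":0,"jaw":-1},{"tx":0,"ty":0,"tz":0,"ax":0,"ay":0,"az":0,"jaw":-1}]'
```

```text
time: 35.15
ee_pos: [0.6, 0.0709, 0.0386]
tcp_rot: [180.0, 0.0, 99.2]
wrist_force: [-3.7, 0.1, 8.2]
opening: -0.0
grasp_force: 4.0
```

8 N and stalled, so the button is bottomed. Raising, then checking the carrier from the wrist camera behind it.

```bash
python3 -m handwheel '[{"tx":0,"ty":0,"tz":-0.003,"ax":0,"ay":0,"az":0,"jaw":-1},{"tx":0,"ty":0,"tz":-0.005,"ax":0,"ay":0,"az":0,"jaw":-1},{"tx":0,"ty":0,"tz":-0.02,"ax":0,"ay":0,"az":0,"jaw":-1},{"tx":0,"ty":0,"tz":-0.04,"ax":0,"ay":0,"az":0,"jaw":-1},{"tx":0,"ty":0,"tz":-0.04,"ax":0,"ay":0,"az":0,"jaw":-1},{"tx":-0.04,"ty":-0.02,"tz":-0.03,"ax":0,"ay":0,"az":0,"jaw":-1},{"tx":-0.05,"ty":-0.02,"tz":0,"ax":0,"ay":0,"az":0,"jaw":-1},{"tx":-0.05,"ty":0,"tz":0,"ax":0,"ay":0,"az":0,"jaw":-1},{"tx":-0.02,"ty":0,"tz":0,"ax":0,"ay":0,"az":0,"jaw":-1},{"tx":0,"ty":0,"tz":0,"ax":0,"ay":0,"az":0,"jaw":-1}]'; sed -i 's/m\[:180\]=0;m\[330:\]=0/m[:60]=0/' lip.py; python3 lip.py
python3 - <<'E'
import cv2,pickle,numpy as np
from workcell import optics
d=pickle.load(open("d0.pkl","rb"))["scene"]["color"];s=optics.camera("scene")["color"]
for n,(x0,y0,x1,y1) in dict(dropper=(95,235,125,270),beaker=(338,258,372,300),jar=(435,222,465,256),reagent=(403,155,436,210),button=(298,214,322,236)).items():
    print(n,np.abs(d[y0:y1,x0:x1].astype(int)-s[y0:y1,x0:x1]).mean().round(1))
E
```

```text
time: 36.4
ee_pos: [0.5861, -0.0943, 0.1753]
tcp_rot: [-180.0, -0.0, 99.1]
wrist_force: [-0.4, 0.1, 0.8]
opening: -0.0004
grasp_force: 0.0
lip box [229 122  22   6  96] width 0.0218 yaw 107.14
rear [ 0.5307 -0.0359] reader -0.0944 0.029
com [0.5101 0.031 ] reader -0.025 0.0387
front [0.4895 0.0979] reader 0.0443 0.0484
tcp [ 0.5861 -0.0943] reader -0.1609 -0.0163
99.12489782996236 [-0.38912814  0.1420883   0.82359798] 36.4
dropper 2.0
beaker 1.7
jar 1.8
reagent 2.1
button 1.4
```

```bash
sed -i 's/h\[...,1\]>170/h[...,1]>130/; s/h\[...,2\]>70/h[...,2]>90/; s/<16)/<20)/; s/-275)<60/-275)<80/' lip.py; python3 lip.py
```

```text
lip box [315 273  39  39 827] width 0.0526 yaw 71.13
rear [ 0.6643 -0.2311] reader -0.3084 -0.0716
com [ 0.6869 -0.1649] reader -0.2466 -0.1045
front [ 0.7095 -0.0986] reader -0.1849 -0.1375
tcp [ 0.5861 -0.0927] reader -0.1593 -0.0165
99.24754205760601 [0.68920908 0.0795469  0.24538926] 36.5
```

```bash
sed -i 's/m\[:60\]=0/m[:100]=0;m[170:]=0;m[:,:190]=0;m[:,350:]=0;m=cv2.morphologyEx(m,cv2.MORPH_CLOSE,np.ones((3,25),np.uint8))/' lip.py; python3 lip.py
```

```text
lip box [228 123  81   8 583] width 0.0835 yaw 99.31
rear [ 0.5601 -0.0319] reader -0.0951 -0.0006
com [0.5488 0.0372] reader -0.0251 -0.0005
front [0.5375 0.1063] reader 0.0449 -0.0004
tcp [ 0.5861 -0.0924] reader -0.159 -0.0166
99.28732062693582 [-0.06021292 -0.07856881 -0.6530492 ] 36.55
```

The carrier is still home and square, and the button is up.

```bash
python3 -c "
from workcell import workorder;print(workorder.job_done())"
```

```text
the job is handed in; nothing more can be done
None
```

The job is handed in: the carrier measured home, square and within about 1 mm of centre, the start button was pressed fully and came back up, the bystanders showed no movement, and the judge returned no verdict.

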